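# Measuring cups onto the drip rack in order of size

## Task

Put the four rinsed measuring cups, mouth down as they are, on the drip rack to dry: lined up in order of size, each over the wire former of its own size, from the smallest cup at the spout end to the largest on the tallest former. Each must sit with its rim flat on the tray's ribs; leave the dropper bottle, the tin and the timer where they stand.

Things in the scene. Friction and masses are not known exactly. Their poses are not given: they have to be found in the camera images.
- rack: Fixed white drip rack: ribbed tray 330 x 104 mm, lip 14 mm high, small spout at one end; along its middle four formers 78 mm apart, each two crossed upside-down U hoops of 5 mm dark steel wire, rising in size. Origin: centre of the tray's underside; z up; x along the row, spout and smallest former at -x, tallest at +x. Rib tops, where the cups' rims rest, at z = 9 mm.
- cup_35: The smallest of four round stainless steel measuring cups, slightly tapered, standing mouth down: 32 mm across at the closed end, 39 mm over the rolled rim, 38 mm tall, inside depth 35 mm, 30 g. Origin: centre of the rim, its underside as it stands; z up. Its former is at rack x = -117 mm, y = 0, 12 mm across, 28 mm high above the ribs: 7 mm spare above, about 10 mm play all round.
- cup_45: The second smallest of four round stainless steel measuring cups, slightly tapered, standing mouth down: 40 mm across at the closed end, 49 mm over the rolled rim, 52 mm tall, inside depth 49 mm, 45 g. Origin: centre of the rim, its underside as it stands; z up. Its former is at rack x = -39 mm, y = 0, 22 mm across, 42 mm high above the ribs: 7 mm spare above, about 10 mm play all round.
- cup_55: The second largest of four round stainless steel measuring cups, slightly tapered, standing mouth down: 49 mm across at the closed end, 58 mm over the rolled rim, 66 mm tall, inside depth 63 mm, 60 g. Origin: centre of the rim, its underside as it stands; z up. Its former is at rack x = +39 mm, y = 0, 31 mm across, 56 mm high above the ribs: 7 mm spare above, about 10 mm play all round.
- cup_65: The largest of four round stainless steel measuring cups, slightly tapered, standing mouth down: 58 mm across at the closed end, 67 mm over the rolled rim, 80 mm tall, inside depth 77 mm, 80 g. Origin: centre of the rim, its underside as it stands; z up. Its former is at rack x = +117 mm, y = 0, 40 mm across, 70 mm high above the ribs: 7 mm spare above, about 10 mm play all round.
- dropper: Brown dropper bottle with a black rubber top, 33 mm across, 102 mm tall, standing; bystander. Origin at the centre of its underside.
- tin: Round polish tin, white with a tan lid, 65 mm across, 29 mm tall; bystander. Origin at the centre of its underside.
- timer: Round wind-up timer, cream base with a taupe dial on top, 65 mm across, 49 mm tall; bystander. Origin at the centre of its underside.
Mind the look-alikes: they are no part of the job. What is shaped like the cup_35 but purple is not meant.

How it is judged (in metres and radians):
At the end, for the whole second after the job is handed in: Every cup stands mouth down over the former of its own size: its centre within 15 mm of the former's along and across the rack, its rim within 4 mm of the rib tops, tilted less than 0.08 rad, at rest and released (x of cup_35 in the frame of rack between -0.132 and -0.102 m and y of cup_35 in the frame of rack between -0.015 and 0.015 m and z of cup_35 in the frame of rack between 0.005 and 0.013 m and angle between each of cup_35, cup_45, cup_55, cup_65's own z axis and vertical below 0.08 rad and linear speed of each of cup_35, cup_45, cup_55, cup_65 below 0.02 m/s and x of cup_45 in the frame of rack between -0.054 and -0.024 m and y of cup_45 in the frame of rack between -0.015 and 0.015 m and z of cup_45 in the frame of rack between 0.005 and 0.013 m and x of cup_55 in the frame of rack between 0.024 and 0.054 m and y of cup_55 in the frame of rack between -0.015 and 0.015 m and z of cup_55 in the frame of rack between 0.005 and 0.013 m and x of cup_65 in the frame of rack between 0.102 and 0.132 m and y of cup_65 in the frame of rack between -0.015 and 0.015 m and z of cup_65 in the frame of rack between 0.005 and 0.013 m); the robot touches nothing.
It fails at once if the dropper bottle is pushed more than 30 mm from its place or knocked over (distance of dropper from where it was at the start of the episode above 0.03 m or angle between dropper's own z axis and vertical above 0.4 rad).
It fails at once if the polish tin is pushed more than 30 mm from its place or knocked over (distance of tin from where it was at the start of the episode above 0.03 m or angle between tin's own z axis and vertical above 0.4 rad).
It fails at once if the timer is pushed more than 30 mm from its place or knocked over (distance of timer from where it was at the start of the episode above 0.03 m or angle between timer's own z axis and vertical above 0.4 rad).
It also fails if it takes over 104 s, if anything falls off the work surface, if the arm or the gripper's body presses on something with over 40 N, if the wrist force passes 120 N, or if a joint passes its speed limit or range.

## Robot

A 6-joint arm with a two-finger parallel gripper is mounted at the origin on a cart in front of the work surface, level with it; the furniture and walls round the work are solid. World frame = base frame: x ahead of the robot, y to its left, z up, the work surface at z = 0. Lengths are in m, angles in degrees, forces in N, time in s.
With the tool pointing down it reaches from about 0.35 to 0.875 m from the base axis. Payload 4.2 kg.
Tool frame: the origin (TCP) lies midway between the tips of the shut fingers; the grasp point (between the pads) lies 19 mm behind it (r.pinch_z is the distance from the TCP to the grasp point, in m); z points along the fingers, y is the line along which they close (so a half turn about z gives the same grasp; the last joint's range is limited). The gripper opens to 87 mm and grips with 3 to 60 N. Pads are 19 mm wide; open, the fingers measure 117 mm over their backs; the gripper's body (75 mm by 190 mm) begins 51 mm behind the grasp point.
Start: joints at [-59.152, 22.042, 0.453, 0, -68.411, -14.817], TCP at [0.173, -0.601, 0.223] pointing down, gripper open.
Joint ranges: [-179.83, 179.83], [-69.29, 118.12], [-61.27, 80.66], [-181.25, 117.63], [-171.15, -9.14], [-177.46, 177.46]. Speed limits (degrees/s): [159.86, 159.86, 180, 180, 180, 180].

## Interface

Orientations are given as a 3x3 rotation matrix whose columns are the frame's x, y, z axes.
In Python, from station import r, imaging, models gives the robot as it stands. The module is installed in compiled form; this text tells all that it offers.
- The arm moves only by the tool apply_moves, never from a script. Its argument "moves" is a list of rows, each a list of 2 entries, a list of its own where there are three numbers: the shift along the tool's x, y, z in m, then the turn about the tool's z in degrees. A call has 1 to 5 rows; each row shifts and turns the commanded pose from where the row before left it, along the tool's axes as they then stand; what a row does not reach is not made up. A row lasts 1/12 s, in which the tool goes at most 41.7 mm and 7.16 degrees, less where a joint would pass 70% of its speed; a pose out of reach is approached as far as the arm can. A call is refused whole if a number of a shift passes 0.0417 or a number of a turn 7.16, either way. A call with a gripper value outside its range is refused whole. "hand" is the finger opening in m, from 0 to 0.087, set as the call begins (left out, the last holds). The fingers move at their own pace and stop on an object; the grip force is fixed at half the most. Time passes only in rows, so rows that do not move let the fingers close. It gives the time, the measured TCP pose, the force, the opening and the grip force at its end, in the units of the state.
- r.sense(): the state, without advancing time (a new reading comes with each control period).
- imaging.capture(name): name is "scene" or "top"; returns a dict with "frame" (420x560x3 uint8, blue, green, red), "intrinsics" (3x3 intrinsics, pixels), "dist" ([k1, k2, p1, p2, k3] as OpenCV has them; the pictures are not rectified), "eye" and "orientation" of the camera in the world. Camera axes: x right, y down, z forward; pixel columns grow to the right and rows downward; lengths in m; the calibration is good to about 2 mm. A picture is of the moment at which its call begins. There is no depth.
- r.finish_job(): hands the job in; it is judged then, once.
Trained networks look in a picture, given as the dict that the camera call returned (one of the last four; its "shot" number tells which), for a name from the list of things; names that differ only in an ending like _2 or _b are one class to them, and where a whole thing is asked for, a point or a joint stands for the part that bears it (a point fixed in the world has none). Each returns a list of dicts, best first, with "confidence" (0 to 1); they miss things now and then, are a little off and sometimes report something else, mostly with a low value. They report only what shows in the picture. A call takes as long as a camera call. They do not tell look-alikes from the thing itself.
- models.cut_out(picture, target): "region" (420x560 bool, what is visible of it) and "extent" ([left, top, width, height] as shares, 0 to 1, of the picture: columns of its width, rows of its height, round what is visible of it).
- models.place_of(picture, target): "at" ([column, row] as shares, 0 to 1, of the picture: columns of its width, rows of its height: a listed point, or the origin of a listed thing).
The state is a dict: "time_s": time; "joints": joint angles; "joint_velocities": joint speeds; "effort": joint torques, N m; "tcp_pos": TCP position; "ee_rot": TCP orientation; "wrist_force": force on the tool from outside, world axes, zero at the start; "moment": the same for the moment, N m; "gripper_width": opening from 0.0 (shut) to 1.0 (fully open); "gripper_force": force on a finger pad.
Only numpy, scipy, OpenCV 4.12 (cv2) and the standard library are available. Lean on these libraries where they do the work, as an engineer would, in place of code of your own. Each camera call takes 0.05 s, during which the arm holds its last target. There are 200 camera calls.

## Working session

There is one attempt and no reset: what is moved stays moved. The work goes in short steps, Python scripts to look and compute and a tool call to move; the robot and the scene stay as the last step left them, time stands still between calls to the robot, and variables do not carry over. Pictures are saved under pics/ and viewed, at most 14 in all, crops included, and the job is handed in when it is done.

Besides the shell and the picture viewer there is one more tool, called after ">>>" by a JSON object that holds its "method" and its "body". apply_moves: Moves the arm, as the interface text tells. Its arguments: {"type":"object","properties":{"moves":{"type":"array"},"hand":{"type":"number"}},"required":["moves"]}

```bash
mkdir -p pics; cat > h.py <<'E'
import numpy as np, cv2
from station import r, imaging, models
def ray(p,uv):
    n=cv2.undistortPoints(np.array([[uv]],float),np.array(p["intrinsics"],float),np.array(p["dist"],float))[0,0]
    return np.array(p["eye"],float), np.array(p["orientation"],float)@np.array([n[0],n[1],1.0])
def onz(p,uv,z):
    e,d=ray(p,uv); return e+d*(z-e[2])/d[2]
def proj(p,X):
    R=np.array(p["orientation"],float); e=np.array(p["eye"],float)
    X=np.atleast_2d(X); rv,_=cv2.Rodrigues(R.T)
    return cv2.projectPoints(X.astype(float),rv,-R.T@e,np.array(p["intrinsics"],float),np.array(p["dist"],float))[0][:,0]
def tri(rays):
    A=0;b=0
    for e,d in rays:
        d=d/np.linalg.norm(d);P=np.eye(3)-np.outer(d,d);A=A+P;b=b+P@e
    return np.linalg.solve(A,b)
E
cat > a.py <<'E'
from h import *
s=r.sense();print(s["time_s"],s["tcp_pos"],np.round(s["ee_rot"],3).tolist())
P={n:imaging.capture(n) for n in("scene","top")}
for n,p in P.items():
    cv2.imwrite(f"pics/{n}0.png",p["frame"]); print(n,np.round(p["eye"],3),np.round(p["orientation"],2).tolist(),p["intrinsics"][0][0])
for t in["rack","cup_35","cup_45","cup_55","cup_65","dropper","tin","timer"]:
    for n,p in P.items():
        for o in models.place_of(p,t)[:3]:
            uv=np.array(o["at"])*[560,420]; print(t,n,round(o["confidence"],2),uv.round(),onz(p,uv,0).round(3)[:2])
        for o in models.cut_out(p,t)[:2]: print("   cut",round(o["confidence"],2),(np.array(o["extent"])*[560,420,560,420]).round())
E
python3 a.py
```

```text
0.0 [ 0.17244074 -0.60010028  0.22146951] [[-0.961, -0.276, -0.001], [-0.276, 0.961, 0.002], [0.0, 0.002, -1.0]]
scene [ 0.725 -0.599  1.091] [[0.96, 0.24, -0.14], [0.28, -0.83, 0.48], [0.0, -0.5, -0.86]] 454.07706804661126
top [0.343 0.011 1.301] [[-0.02, -0.99, 0.15], [-1.0, 0.02, -0.01], [0.01, -0.15, -0.99]] 378.9079908573041
rack scene 0.59 [266. 213.] [ 0.535 -0.024]
rack scene 0.34 [189. 344.] [ 0.462 -0.419]
   cut 0.84 [207. 166. 111.  96.]
rack top 0.86 [283. 212.] [ 0.53  -0.026]
   cut 0.57 [234. 180.  98.  68.]
cup_35 scene 0.91 [306. 116.] [0.557 0.345]
cup_35 scene 0.83 [240. 317.] [ 0.557 -0.321]
cup_35 scene 0.78 [197. 277.] [ 0.419 -0.254]
   cut 0.96 [178. 258.  32.  32.]
   cut 0.83 [302.  99.  15.  25.]
cup_35 top 0.91 [348. 245.] [ 0.412 -0.249]
cup_35 top 0.66 [220. 220.] [0.509 0.193]
cup_35 top 0.65 [200. 243.] [0.429 0.262]
   cut 0.84 [168. 198.  19.  19.]
   cut 0.77 [340. 235.  24.  17.]
cup_45 scene 0.91 [306. 116.] [0.557 0.345]
cup_45 scene 0.83 [240. 317.] [ 0.557 -0.321]
cup_45 scene 0.78 [197. 277.] [ 0.419 -0.254]
   cut 0.96 [178. 258.  32.  32.]

[... 877 characters left out ...]

cup_65 top 0.66 [220. 220.] [0.509 0.193]
cup_65 top 0.65 [200. 243.] [0.429 0.262]
   cut 0.84 [168. 198.  19.  19.]
   cut 0.77 [340. 235.  24.  17.]
dropper scene 0.59 [341. 153.] [0.691 0.234]
   cut 0.61 [333. 134.  13.  31.]
dropper top 0.67 [217. 170.] [0.686 0.204]
tin scene 0.91 [192. 346.] [ 0.469 -0.421]
   cut 0.93 [175. 331.  28.  29.]
tin top 0.58 [396. 226.] [ 0.472 -0.417]
   cut 0.84 [385. 217.  25.  23.]
   cut 0.39 [236. 178.  96.  67.]
timer scene 0.72 [285.  91.] [0.461 0.432]
timer scene 0.32 [197. 279.] [ 0.421 -0.259]
   cut 0.83 [276.  76.  17.  22.]
timer top 0.51 [150. 234.] [0.465 0.434]
timer top 0.36 [349. 242.] [ 0.421 -0.251]
   cut 0.63 [139. 225.  16.  20.]
```

```bash
python3 - <<'E'
import cv2
a=cv2.imread("pics/scene0.png");cv2.imwrite("pics/s1.png",cv2.resize(a[60:380,130:430],None,fx=1.87,fy=1.87,interpolation=2)) 
a=cv2.imread("pics/top0.png");cv2.imwrite("pics/t1.png",cv2.resize(a[140:300,120:440],None,fx=2.5,fy=2.5,interpolation=2))
E
```

```text
(no output)
```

View pics/s1.png

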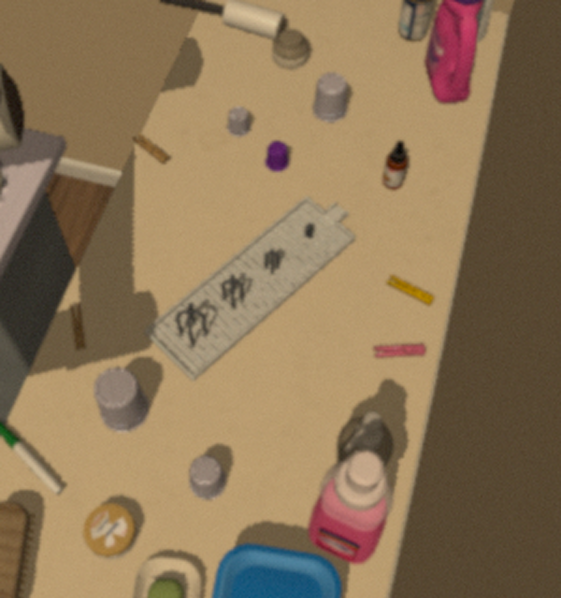

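View pics/t1.png

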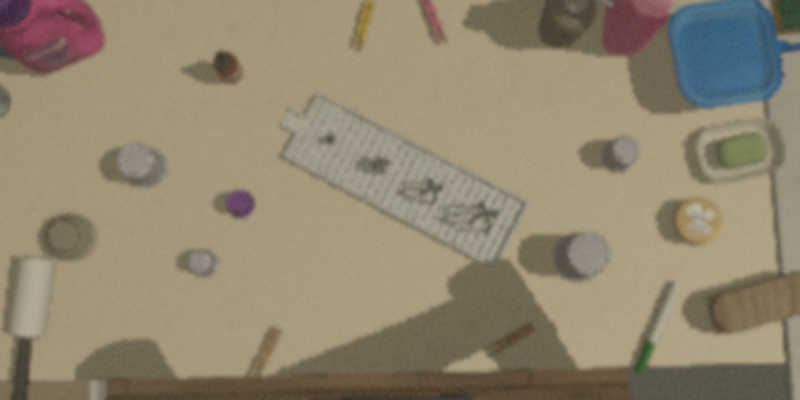

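The scene view crop shows the cups, by size: largest at (120,398), second largest at (331,97), second smallest at (207,476), smallest at (238,121). The purple decoy is at (277,156). The rack's spout is at the upper right, (340,213), and the tallest former at (195,322). The top view agrees. Next I fit the cup and rack silhouettes in both views.

```bash
cat > fit.py <<'E'
from h import *
from scipy.optimize import minimize
DIM={"cup_35":(32,39,38),"cup_45":(40,49,52),"cup_55":(49,58,66),"cup_65":(58,67,80)}
S=6
def hullmask(p,X,o,w,h):
    uv=(proj(p,X)-o+0.5)*S*16-8
    m=np.zeros((h*S,w*S),np.uint8); cv2.fillConvexPoly(m,cv2.convexHull(uv.round().astype(np.int32)),1,shift=4); return cv2.resize(m.astype(np.float32),(w,h),interpolation=cv2.INTER_AREA)
def cup(n,x,y,z):
    a,b,h=np.array(DIM[n])/1e3; t=np.linspace(0,2*np.pi,40); c=np.c_[np.cos(t),np.sin(t),0*t]
    return np.r_[c*b/2,c*a/2+[0,0,h],c*b/2+[0,0,.003]]+[x,y,z]
def rackpts(x,y,a,z):
    c=np.array([[i*.165,j*.052,k] for i in(-1,1) for j in(-1,1) for k in(0,.014)]); R=np.array([[np.cos(a),-np.sin(a),0],[np.sin(a),np.cos(a),0],[0,0,1]]); return c@R.T+[x,y,z]
def fit(model,x0,pm,step):
    bx=[]
    for p,m in pm:
        l,t,w,h=cv2.boundingRect(m.astype(np.uint8)); bx.append((np.array([l-12,t-12]),w+24,h+24,m[max(t-12,0):t+12+h,max(l-12,0):l+12+w].astype(float)))
    f=lambda v:sum(np.abs(hullmask(p,model(v),o,w,h)-m).sum()/np.sqrt(m.sum()) for (p,_),(o,w,h,m) in zip(pm,bx))
    sim=np.r_[[x0],x0+np.diag(step)]
    q=minimize(f,x0,method="Nelder-Mead",options=dict(initial_simplex=sim,xatol=1e-4,fatol=1e-3)); return q.x,q.fun
def near(p,n,c,tol=14):
    b=[]
    for o in models.cut_out(p,n):
        l,t,w,h=np.array(o["extent"])*[560,420,560,420]; d=np.hypot(*(np.array([l+w/2,t+h/2])-c))
        if d<tol:b.append((d,o["region"]))
    return min(b,key=lambda k:k[0])[1] if b else None
E
cat > b.py <<'E'
from fit import *
P=[imaging.capture(n) for n in("scene","top")]
G={"cup_35":(.423,.257),"cup_45":(.557,-.321),"cup_55":(.557,.345),"cup_65":(.415,-.25)}
for n,g in G.items():
    X=np.array([*g,DIM[n][2]/2e3]); pm=[]
    for p in P:
        m=near(p,n,proj(p,X)[0])
        if m is not None: pm.append((p,m))
    k=len(pm)
    if not k: print(n,"none");continue
    v,e=fit(lambda v:cup(n,v[0],v[1],0),np.array(g),pm,[.01,.01])
    print(n,k,v.round(4),round(e,2),[int(m.sum()) for _,m in pm],end=" ")
    if k==2: print("z free",[np.round(q,4) for q in fit(lambda u:cup(n,*u),np.array([*v,0]),pm,[.01,.01,.01])],end="")
    print(" others",[(q,round(fit(lambda v:cup(q,v[0],v[1],0),v,pm,[.01,.01])[1],2)) for q in DIM if q!=n])
pm=[]
for p in P:
    m=near(p,"rack",proj(p,[[.535,-.024,0]])[0],30); 
    if m is not None: pm.append((p,m.astype(bool)))
for k in(pm,pm[:1],pm[1:]):
    v,e=fit(lambda v:rackpts(v[0],v[1],v[2],0),np.array([.53,-.03,np.deg2rad(-115)]),k,[.01,.01,.1]);print("rack",v[:2].round(4),np.rad2deg(v[2]).round(2),round(e,2))
    if k is pm: V=v;print(fit(lambda v:rackpts(*v),np.array([*v,0]),k,[.01,.01,.1,.01]))
im=P[0]["frame"].copy();im=cv2.resize(im,None,fx=3,fy=3,interpolation=2)
a=V[2];c=np.array([np.cos(a),np.sin(a)])
pts=[[*(V[:2]+c*s),.009+h] for s,h in((-.117,.028),(-.039,.042),(.039,.056),(.117,.07))]+[[*(V[:2]+c*s),.009] for s in(-.117,-.039,.039,.117)]
for q in np.r_[rackpts(*V,0),pts]:
    u=(proj(P[0],q)[0]+.5)*3;cv2.circle(im,tuple(int(i) for i in u),2,(0,0,255),-1)
cv2.imwrite("pics/r.png",im[450:820,580:1000]);
im=cv2.resize(P[1]["frame"],None,fx=4,fy=4,interpolation=2)
for q in np.r_[rackpts(*V,0),pts]:
    u=(proj(P[1],q)[0]+.5)*4;cv2.circle(im,tuple(int(i) for i in u),2,(0,0,255),-1)
A=cv2.imread("pics/r.png");B=im[690:1020,900:1360][:,:380];B=np.vstack([B,np.zeros((40,380,3),np.uint8)]);cv2.imwrite("pics/r2.png",np.hstack([A,B]))
E
python3 b.py
```

```text
cup_35 2 [0.423  0.2566] 3.42 [156, 108] z free [array([ 0.4227,  0.2574, -0.0041]), np.float64(3.165)] others [('cup_45', np.float64(18.97)), ('cup_55', np.float64(39.11)), ('cup_65', np.float64(57.92))]
cup_45 2 [ 0.5587 -0.3195] 2.32 [381, 186] z free [array([ 0.5588, -0.3192, -0.002 ]), np.float64(2.1508)] others [('cup_35', np.float64(11.81)), ('cup_55', np.float64(17.55)), ('cup_65', np.float64(37.28))]
cup_55 2 [0.5555 0.3363] 4.87 [399, 245] z free [array([ 0.5548,  0.3386, -0.0045]), np.float64(4.6713)] others [('cup_35', np.float64(18.92)), ('cup_45', np.float64(8.3)), ('cup_65', np.float64(20.91))]
cup_65 2 [ 0.4186 -0.2561] 3.34 [756, 385] z free [array([ 0.4186, -0.2559, -0.0034]), np.float64(3.0867)] others [('cup_35', np.float64(32.4)), ('cup_45', np.float64(23.33)), ('cup_55', np.float64(12.1))]
rack [ 0.5314 -0.0228] -119.23 6.03
(array([ 0.53128594, -0.02201631, -2.08321411, -0.00255338]), np.float64(5.775710863969854))
rack [ 0.5323 -0.0227] -119.4 2.7
rack [ 0.5311 -0.0219] -119.33 3.06
```

View pics/r2.png

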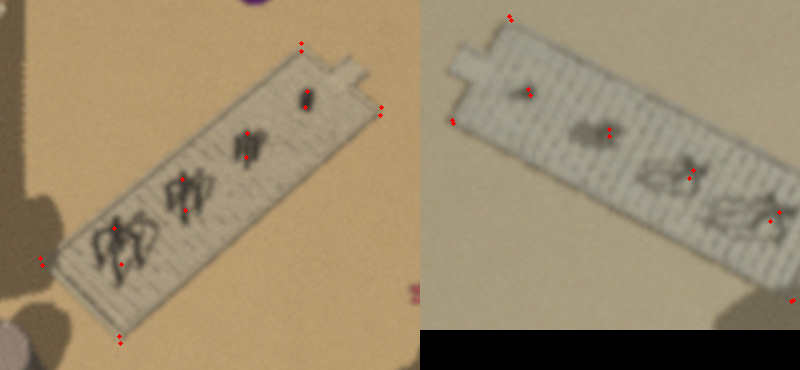

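```bash
cat > c.py <<'E'
from fit import *
P=[imaging.capture(n) for n in("scene","top")]
V=np.array([.5314,-.0228,np.deg2rad(-119.3)]); pm=[];out=[]
for p in P:
    f=cv2.GaussianBlur(p["frame"],(3,3),0); lab=cv2.cvtColor(f,cv2.COLOR_BGR2LAB).astype(float)
    uv=proj(p,rackpts(*V,0)); l,t=(uv.min(0)-14).astype(int); R,B=(uv.max(0)+14).astype(int)
    b=lab[:,:,2][t:B,l:R].astype(np.uint8); th,m=cv2.threshold(b,0,1,cv2.THRESH_BINARY_INV+cv2.THRESH_OTSU)
    m=cv2.morphologyEx(m,cv2.MORPH_CLOSE,np.ones((5,5),np.uint8))
    n,L,st,_=cv2.connectedComponentsWithStats(m); k=1+np.argmax(st[1:,4]); m=(L==k).astype(np.uint8)
    m=cv2.morphologyEx(m,cv2.MORPH_OPEN,cv2.getStructuringElement(2,(13,13)))
    M=np.zeros((420,560),bool); M[t:B,l:R]=m>0; pm.append((p,M)); print(th,M.sum())
for k in(pm,pm[:1],pm[1:]):
    v,e=fit(lambda v:rackpts(v[0],v[1],v[2],0),V,k,[.01,.01,.1]);print("rack",v[:2].round(4),np.rad2deg(v[2]).round(2),round(e,2))
    if k is pm: W=v
for (p,M) in pm:
    im=p["frame"].copy(); 
    cs,_=cv2.findContours(M.astype(np.uint8),0,1)
    uv=proj(p,rackpts(*W,0)); l,t=(uv.min(0)-8).astype(int)
    im=cv2.resize(im[t:t+125,l:l+125],None,fx=3.2,fy=3.2,interpolation=2)
    cv2.polylines(im,[((c-[l,t]+.5)*3.2).astype(np.int32) for c in cs],True,(0,255,0))
    c=np.array([np.cos(W[2]),np.sin(W[2])])
    pts=[[*(W[:2]+c*s),.009+h] for s,h in((-.117,.028),(-.039,.042),(.039,.056),(.117,.07))]+[[*(W[:2]+c*s),.009] for s in(-.117,-.039,.039,.117)]
    for u in (np.r_[uv,proj(p,pts)]-[l,t]+.5)*3.2: cv2.circle(im,tuple(int(i) for i in u),2,(0,0,255),-1)
    out.append(im)
cv2.imwrite("pics/r3.png",np.hstack(out))
E
python3 c.py
```

```text
149.0 6114
140.0 2922
rack [ 0.5312 -0.022 ] -119.43 27.97
rack [ 0.5308 -0.023 ] -119.47 25.17
rack [ 0.5315 -0.0212] -119.44 2.59
```

View pics/r3.png

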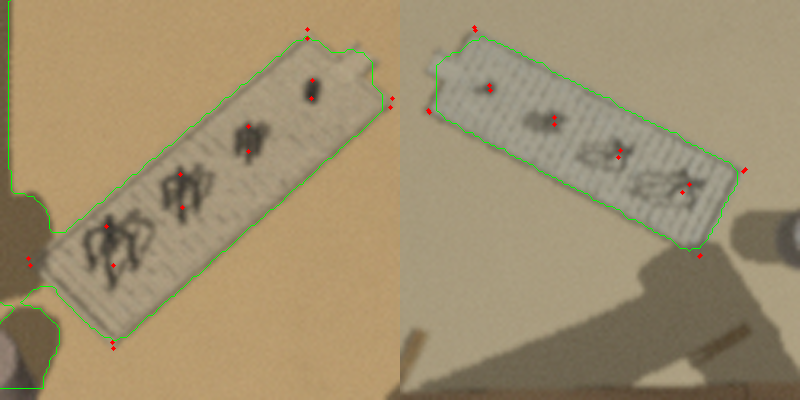

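The edge fit puts the rack at (0.5315, -0.0215), yaw -119.4°. The red corner marks sit evenly just outside the rounded corners, and the former marks lie on the wires. I'll turn the tool so its x runs along the row (y across it), then go above cup_65.

>>> {"method": "apply_moves", "body": {"moves": [[[0,0,0],-6.37],[[0,0,0],-6.37],[[0,0,0],-6.37],[[0,0,0],-6.37],[[0,0,0],-6.37]], "hand": 0.087}}

```text
time_s: 2.82
tcp_pos: [0.1726, -0.6007, 0.2225]
ee_rot: [[-0.667, -0.745, -0.0], [-0.745, 0.667, 0.0], [-0.0, 0.0, -1.0]]
wrist_force: [-0.3, 0.0, -0.1]
gripper_width: 1.0
gripper_force: 0.0
```

>>> {"method": "apply_moves", "body": {"moves": [[[0,0,0],-6.37],[[0,0,0],-6.37],[[-0.038,-0.004,0],0],[[-0.038,-0.004,0],0],[[-0.038,-0.004,0],0]]}}

```text
time_s: 3.23
tcp_pos: [0.2392, -0.5064, 0.2222]
ee_rot: [[-0.492, -0.87, -0.0], [-0.87, 0.492, 0.0], [-0.0, 0.0, -1.0]]
wrist_force: [1.3, 0.2, -0.3]
gripper_width: 1.003
gripper_force: 0.0
```

>>> {"method": "apply_moves", "body": {"moves": [[[-0.038,-0.004,0],0],[[-0.038,-0.004,0],0],[[-0.038,-0.004,0],0],[[-0.038,-0.004,0],0],[[-0.038,-0.004,0],0]]}}

```text
time_s: 3.65
tcp_pos: [0.3504, -0.3499, 0.2229]
ee_rot: [[-0.491, -0.871, 0.001], [-0.871, 0.491, -0.0], [0.0, -0.001, -1.0]]
wrist_force: [0.2, 0.3, -0.3]
gripper_width: 0.997
gripper_force: 0.0
```

>>> {"method": "apply_moves", "body": {"moves": [[[-0.038,-0.004,0],0],[[-0.038,-0.004,0],0],[[-0.038,-0.004,0],0],[[0,0,0],0],[[0,0,0],0]]}}

```text
time_s: 4.07
tcp_pos: [0.4171, -0.2565, 0.2227]
ee_rot: [[-0.487, -0.873, 0.0], [-0.873, 0.487, -0.0], [-0.0, -0.0, -1.0]]
wrist_force: [-0.4, -0.6, 0.4]
gripper_width: 0.998
gripper_force: 0.0
```

```bash
cat > w.py <<'E'
from h import *
T={"cup_35":(.423,.2566),"cup_45":(.5587,-.3195),"cup_55":(.5555,.3365),"cup_65":(.4186,-.2561)}
c,s=np.cos(np.deg2rad(-119.35)),np.sin(np.deg2rad(-119.35))
for n,k in zip(DIMS:=["35","45","55","65"],(-.117,-.039,.039,.117)): T["f"+n]=(.5315+c*k,-.0215+s*k)
q=[r.sense() for _ in range(1)][0];R=np.array(q["ee_rot"]);t=np.array(q["tcp_pos"])
print("t",round(q["time_s"],2),"tcp",t.round(4),"ydir",np.rad2deg(np.arctan2(R[1,1],R[0,1])).round(2),"tilt",R[:2,2].round(3),"w",np.round(q["gripper_width"],3),"F",np.round(q["wrist_force"],1),"g",q["gripper_force"],"j",np.round(q["joints"],1))
for n,p in T.items():
    print(n,"d tool xy",(R[:2,:2].T@(np.array(p)-t[:2])).round(4))
E
python3 w.py
```

```text
t 4.07 tcp [ 0.4171 -0.2565  0.2227] ydir 150.86 tilt [ 0. -0.] w 0.998 F [-0.4 -0.6  0.4] g 0.0 j [-12.5   8.8 -18.    0.  -63.2 -16.6]
cup_35 d tool xy [-0.451   0.2447]
cup_45 d tool xy [-0.0139 -0.1543]
cup_55 d tool xy [-0.5853  0.1679]
cup_65 d tool xy [-0.001  -0.0011]
f35 d tool xy [-0.3779  0.0141]
f45 d tool xy [-0.2999  0.0144]
f55 d tool xy [-0.2219  0.0147]
f65 d tool xy [-0.1439  0.015 ]
```

>>> {"method": "apply_moves", "body": {"moves": [[[-0.001,-0.001,0.04],0],[[0,0,0.04],0],[[0,0,0.04],0],[[0,0,0.038],0],[[0,0,0.03],0]]}}

```text
time_s: 4.48
tcp_pos: [0.4155, -0.2583, 0.0322]
ee_rot: [[-0.493, -0.87, -0.002], [-0.87, 0.493, 0.001], [0.0, 0.002, -1.0]]
wrist_force: [0.4, -1.3, -0.2]
gripper_width: 1.0
gripper_force: 0.0
```

>>> {"method": "apply_moves", "body": {"moves": [[[0,0,0],0],[[0,0,0],0],[[0,0,0],0],[[0,0,0],0],[[0,0,0],0]], "hand": 0.03}}

```text
time_s: 4.9
tcp_pos: [0.4187, -0.2582, 0.0367]
ee_rot: [[-0.491, -0.871, 0.004], [-0.871, 0.491, -0.001], [-0.001, -0.004, -1.0]]
wrist_force: [-0.3, -0.8, 0.4]
gripper_width: 0.707
gripper_force: 5.4
```

>>> {"method": "apply_moves", "body": {"moves": [[[0,0,0],0],[[0,0,0],0],[[0,0,0],0],[[0,0,0],0],[[0,0,0],0]]}}

```text
time_s: 5.32
tcp_pos: [0.4189, -0.2582, 0.0363]
ee_rot: [[-0.49, -0.872, 0.004], [-0.872, 0.49, -0.002], [-0.0, -0.004, -1.0]]
wrist_force: [-0.4, -0.3, 6.8]
gripper_width: 0.697
gripper_force: 30.0
```

>>> {"method": "apply_moves", "body": {"moves": [[[0,0,-0.02],0],[[0,0,-0.04],0],[[0,0,-0.04],0],[[0,0,-0.01],0],[[-0.02,0.002,0],0]]}}

```text
time_s: 5.73
tcp_pos: [0.4271, -0.2409, 0.1489]
ee_rot: [[-0.493, -0.87, 0.009], [-0.87, 0.493, -0.002], [-0.002, -0.009, -1.0]]
wrist_force: [0.7, 0.4, -0.5]
gripper_width: 0.694
gripper_force: 30.0
```

>>> {"method": "apply_moves", "body": {"moves": [[[-0.035,0.004,0],0],[[-0.035,0.004,0],0],[[-0.035,0.004,0],0],[[-0.015,0,0],0],[[0,0,0],0]]}}

```text
time_s: 6.15
tcp_pos: [0.4752, -0.1262, 0.1449]
ee_rot: [[-0.487, -0.873, 0.001], [-0.873, 0.487, 0.0], [-0.001, -0.001, -1.0]]
wrist_force: [-1.0, 0.8, -0.7]
gripper_width: 0.691
gripper_force: 30.0
```

```bash
cat > d.py <<'E'
import sys
from fit import *
exec(open("w.py").read().split("import *")[1])
n=sys.argv[1]; z=float(sys.argv[2])
P=[imaging.capture(k) for k in("scene","top")]; pm=[]
x0=np.array([*t[:2],z])
for p in P:
    m=near(p,n,proj(p,x0+[0,0,DIM[n][2]/2e3])[0]); print("mask",None if m is None else int(m.sum()))
    if m is not None: pm.append((p,m))
if pm:
    v,e=fit(lambda u:cup(n,*u),x0,pm,[.01]*3); print("cup at",v.round(4),round(e,2),"minus tcp, tool xy",(R[:2,:2].T@(v[:2]-t[:2])).round(4))
im=P[0]["frame"];cv2.imwrite(f"pics/v{n}.png",cv2.resize(im[130:330,150:410],None,fx=3,fy=3,interpolation=2))
E
python3 d.py cup_65 .11
```

```text
t 6.15 tcp [ 0.4752 -0.1262  0.1449] ydir 150.87 tilt [0.001 0.   ] w 0.691 F [-1.   0.8 -0.7] g 29.964434100129154 j [  4.1  13.5 -24.4  -0.  -52.1 -33.2]
cup_35 d tool xy [-0.309  0.232]
cup_45 d tool xy [ 0.1282 -0.167 ]
cup_55 d tool xy [-0.4433  0.1552]
cup_65 d tool xy [ 0.141  -0.0138]
f35 d tool xy [-0.2359  0.0014]
f45 d tool xy [-0.1579  0.0017]
f55 d tool xy [-0.0799  0.002 ]
f65 d tool xy [-0.0019  0.0023]
mask 248
mask None
cup at [ 0.1796  0.3634 -0.9953] 7.81 minus tcp, tool xy [-0.2838  0.4966]
```

View pics/vcup_65.png

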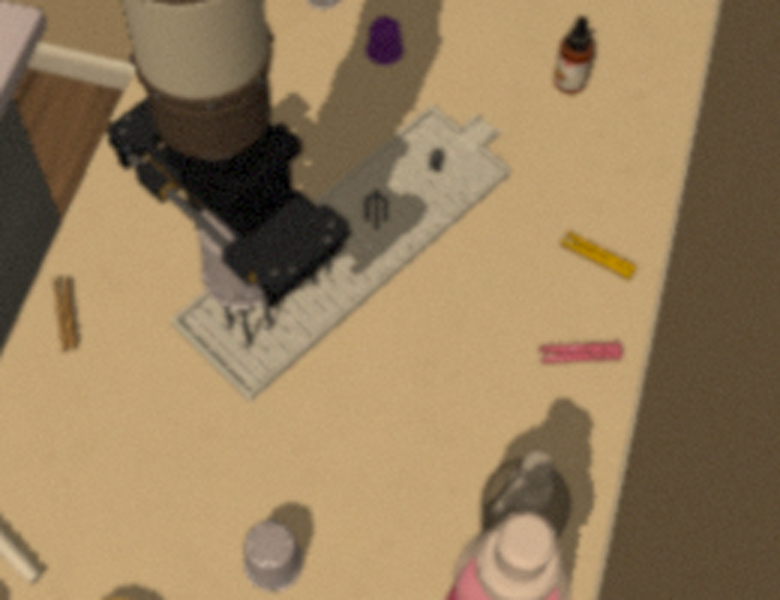

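The picture shows cup_65 upright in the gripper at about (225,265), above the tallest former's legs at (245,320). I'll lower it slowly and check the force.

>>> {"method": "apply_moves", "body": {"moves": [[[-0.002,0.002,0.02],0],[[0,0,0.02],0],[[0,0,0.02],0],[[0,0,0.015],0],[[0,0,0.01],0]]}}

```text
time_s: 6.77
tcp_pos: [0.4714, -0.1272, 0.058]
ee_rot: [[-0.493, -0.87, -0.003], [-0.87, 0.493, 0.0], [0.001, 0.003, -1.0]]
wrist_force: [0.3, 0.1, -1.5]
gripper_width: 0.698
gripper_force: 30.0
```

>>> {"method": "apply_moves", "body": {"moves": [[[0,0,0.006],0],[[0,0,0.006],0],[[0,0,0],0],[[0,0,0],0]]}}

```text
time_s: 7.1
tcp_pos: [0.4732, -0.1264, 0.0478]
ee_rot: [[-0.491, -0.871, 0.0], [-0.871, 0.491, -0.0], [-0.0, -0.0, -1.0]]
wrist_force: [0.1, -0.5, -0.4]
gripper_width: 0.697
gripper_force: 30.0
```

```bash
python3 w.py
```

```text
t 7.1 tcp [ 0.4732 -0.1264  0.0478] ydir 150.59 tilt [ 0. -0.] w 0.697 F [ 0.1 -0.5 -0.4] g 29.96421309105827 j [  4.1  21.2 -31.    0.  -37.8 -33.5]
cup_35 d tool xy [-0.309   0.2318]
cup_45 d tool xy [ 0.1262 -0.1693]
cup_55 d tool xy [-0.4437  0.1556]
cup_65 d tool xy [ 0.1398 -0.0161]
f35 d tool xy [-0.237   0.0009]
f45 d tool xy [-0.159   0.0008]
f55 d tool xy [-0.081   0.0007]
f65 d tool xy [-0.003   0.0006]
```

>>> {"method": "apply_moves", "body": {"moves": [[[-0.002,0,0.001],0],[[0,0,0.001],0],[[0,0,0],0]]}}

```text
time_s: 7.35
tcp_pos: [0.4745, -0.1242, 0.0459]
ee_rot: [[-0.49, -0.872, 0.001], [-0.872, 0.49, 0.0], [-0.001, -0.001, -1.0]]
wrist_force: [-0.4, -0.4, -0.9]
gripper_width: 0.695
gripper_force: 30.0
```

>>> {"method": "apply_moves", "body": {"moves": [[[0,0,0],0],[[0,0,0],0],[[0,0,0],0],[[0,0,0],0],[[0,0,0],0]], "hand": 0.087}}

```text
time_s: 7.77
tcp_pos: [0.4741, -0.1243, 0.0456]
ee_rot: [[-0.491, -0.871, 0.0], [-0.871, 0.491, -0.0], [-0.0, -0.0, -1.0]]
wrist_force: [0.3, 0.2, 0.1]
gripper_width: 0.965
gripper_force: 0.0
```

>>> {"method": "apply_moves", "body": {"moves": [[[0,0,-0.02],0],[[0,0,-0.035],0],[[0,0,-0.04],0],[[0,0,-0.04],0],[[0,0,-0.02],0]]}}

```text
time_s: 8.18
tcp_pos: [0.4761, -0.1246, 0.2058]
ee_rot: [[-0.49, -0.872, 0.008], [-0.872, 0.49, -0.001], [-0.003, -0.008, -1.0]]
wrist_force: [0.7, -0.4, 0.2]
gripper_width: 0.996
gripper_force: 0.0
```

>>> {"method": "apply_moves", "body": {"moves": [[[0.026,-0.033,0],0],[[0.026,-0.033,0],0],[[0.026,-0.034,0],0],[[0.026,-0.034,0],0],[[0.025,-0.034,0],0]]}}

```text
time_s: 8.6
tcp_pos: [0.5561, -0.3177, 0.2006]
ee_rot: [[-0.49, -0.871, -0.0], [-0.871, 0.49, 0.0], [-0.0, 0.0, -1.0]]
wrist_force: [0.9, 0.5, -0.4]
gripper_width: 0.997
gripper_force: 0.0
```

```bash
cat > e.py <<'E'
import sys
from fit import *
exec(open("w.py").read().split("import *")[1])
P=[imaging.capture(k) for k in("scene","top")]
for n in sys.argv[1:]:
    pm=[];X=np.array([*T["f"+n[4:]],.009])
    for p in P:
        m=near(p,n,proj(p,X+[0,0,DIM[n][2]/2e3])[0])
        if m is not None: pm.append((p,m))
    if not pm: print(n,"unseen");continue
    v,e=fit(lambda u:cup(n,u[0],u[1],.009),X[:2],pm,[.01]*2);d=v[:2]-[.5315,-.0215]
    print(n,len(pm),"rack xy",round(d[0]*c+d[1]*s,4),round(-d[0]*s+d[1]*c,4),round(e,2))
    if len(pm)>1: print("   z free",fit(lambda u:cup(n,*u),X,pm,[.01]*3)[0].round(4))
cv2.imwrite(f"pics/e{len(sys.argv)}.png",cv2.resize(P[0]["frame"][130:330,150:410],None,fx=3,fy=3,interpolation=2))
E
python3 e.py cup_65
```

```text
t 8.6 tcp [ 0.5561 -0.3177  0.2006] ydir 150.63 tilt [-0.  0.] w 0.997 F [ 0.9  0.5 -0.4] g 0.0 j [-15.3  24.4   0.9  -0.  -66.5 -14.1]
cup_35 d tool xy [-0.4352  0.3976]
cup_45 d tool xy [ 0.0003 -0.0032]
cup_55 d tool xy [-0.5698  0.3213]
cup_65 d tool xy [0.0138 0.15  ]
f35 d tool xy [-0.3631  0.1667]
f45 d tool xy [-0.2851  0.1667]
f55 d tool xy [-0.2071  0.1667]
f65 d tool xy [-0.1291  0.1667]
cup_65 1 rack xy 0.1102 -0.0037 9.42
```

View pics/e2.png

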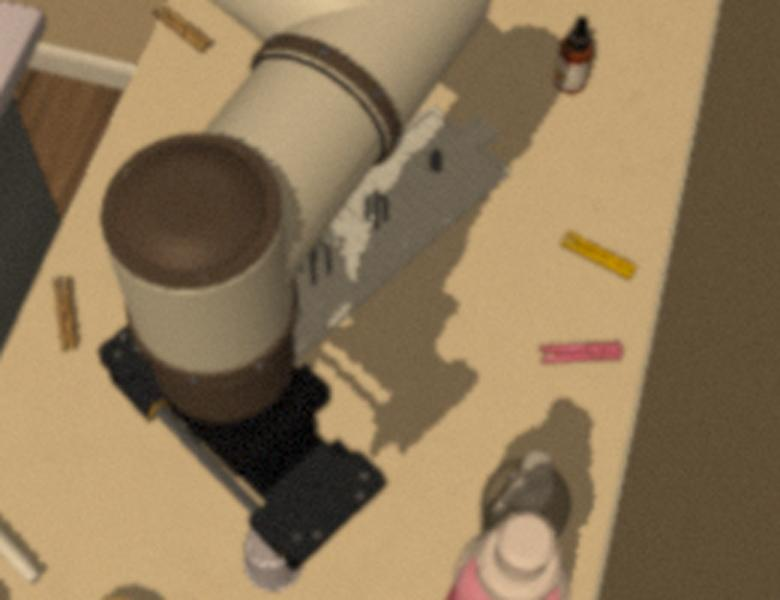

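The arm hides cup_65 in this view, so I'll check it later. The hand is above cup_45 at (270,560). Next I grasp cup_45 and carry it.

>>> {"method": "apply_moves", "body": {"moves": [[[0,-0.003,0.04],0],[[0,0,0.04],0],[[0,0,0.04],0],[[0,0,0.038],0],[[0,0,0.028],0]]}}

```text
time_s: 9.22
tcp_pos: [0.5564, -0.3152, 0.012]
ee_rot: [[-0.49, -0.872, -0.003], [-0.872, 0.49, 0.002], [0.0, 0.004, -1.0]]
wrist_force: [-0.4, 0.8, -0.3]
gripper_width: 0.997
gripper_force: 0.0
```

>>> {"method": "apply_moves", "body": {"moves": [[[0,0,0],0],[[0,0,0],0],[[0,0,0],0],[[0,0,0],0],[[0,0,0],0]], "hand": 0.02}}

```text
time_s: 9.63
tcp_pos: [0.5601, -0.3177, 0.0174]
ee_rot: [[-0.49, -0.872, 0.005], [-0.872, 0.49, -0.002], [-0.001, -0.005, -1.0]]
wrist_force: [-0.2, -0.9, -0.8]
gripper_width: 0.704
gripper_force: 0.0
```

>>> {"method": "apply_moves", "body": {"moves": [[[0,0,0],0],[[0,0,0],0],[[0,0,0],0],[[0,0,0],0],[[0,0,0],0]]}}

```text
time_s: 10.05
tcp_pos: [0.5588, -0.3176, 0.0153]
ee_rot: [[-0.49, -0.872, 0.001], [-0.872, 0.49, -0.001], [0.0, -0.001, -1.0]]
wrist_force: [-0.4, 0.8, 3.7]
gripper_width: 0.479
gripper_force: 30.1
```

>>> {"method": "apply_moves", "body": {"moves": [[[0,0,-0.02],0],[[0,0,-0.04],0],[[0,0,-0.04],0],[[0,0,-0.03],0],[[0,0,0],0]]}}

```text
time_s: 10.47
tcp_pos: [0.5623, -0.3193, 0.1525]
ee_rot: [[-0.489, -0.872, 0.013], [-0.872, 0.489, -0.006], [-0.001, -0.014, -1.0]]
wrist_force: [1.3, -0.9, -0.1]
gripper_width: 0.483
gripper_force: 29.9
```

```bash
python3 w.py
```

```text
t 10.47 tcp [ 0.5623 -0.3193  0.1525] ydir 150.69 tilt [ 0.013 -0.006] w 0.483 F [ 1.3 -0.9 -0.1] g 29.94325210446746 j [-15.2  26.7  -2.6   0.2 -59.9 -14.2]
cup_35 d tool xy [-0.434   0.4033]
cup_45 d tool xy [0.0019 0.003 ]
cup_55 d tool xy [-0.5685  0.3269]
cup_65 d tool xy [0.0152 0.1562]
f35 d tool xy [-0.3616  0.1725]
f45 d tool xy [-0.2836  0.1725]
f55 d tool xy [-0.2056  0.1726]
f65 d tool xy [-0.1276  0.1726]
```

>>> {"method": "apply_moves", "body": {"moves": [[[-0.0315,0.0188,0],0],[[-0.0315,0.0188,0],0],[[-0.0315,0.0188,0],0],[[-0.0315,0.0188,0],0],[[-0.0315,0.0188,0],0]]}}

```text
time_s: 10.88
tcp_pos: [0.5529, -0.1325, 0.1438]
ee_rot: [[-0.491, -0.871, -0.001], [-0.871, 0.491, 0.0], [0.0, 0.001, -1.0]]
wrist_force: [0.7, 0.7, 0.3]
gripper_width: 0.484
gripper_force: 29.9
```

>>> {"method": "apply_moves", "body": {"moves": [[[-0.0315,0.0188,0],0],[[-0.0315,0.0188,0],0],[[-0.0315,0.0188,0],0],[[-0.0315,0.0188,0],0],[[0,0,0],0]]}}

```text
time_s: 11.3
tcp_pos: [0.5499, 0.0177, 0.1441]
ee_rot: [[-0.486, -0.874, 0.0], [-0.874, 0.486, 0.001], [-0.001, 0.0, -1.0]]
wrist_force: [-0.3, -0.9, -1.0]
gripper_width: 0.483
gripper_force: 29.9
```

>>> {"method": "apply_moves", "body": {"moves": [[[0,0,0],0],[[0,0,0],0],[[0,0,0],0]]}}

```text
time_s: 11.55
tcp_pos: [0.5498, 0.0118, 0.1441]
ee_rot: [[-0.492, -0.871, -0.001], [-0.871, 0.492, -0.0], [0.001, 0.001, -1.0]]
wrist_force: [-0.4, -0.4, -0.3]
gripper_width: 0.481
gripper_force: 29.9
```

```bash
python3 e.py cup_65
```

```text
t 11.55 tcp [0.5498 0.0118 0.1441] ydir 150.55 tilt [-0.001 -0.   ] w 0.481 F [-0.4 -0.4 -0.3] g 29.9419513133698 j [ 18.1  18.9 -16.6  -0.  -54.6 -47.6]
cup_35 d tool xy [-0.1509  0.2308]
cup_45 d tool xy [ 0.284  -0.1707]
cup_55 d tool xy [-0.2856  0.1547]
cup_65 d tool xy [ 0.2977 -0.0175]
f35 d tool xy [-0.0791 -0.0002]
f45 d tool xy [-0.0011 -0.0004]
f55 d tool xy [ 0.0769 -0.0005]
f65 d tool xy [ 0.1549 -0.0007]
cup_65 2 rack xy 0.1154 0.0006 4.61
   z free [ 0.475  -0.1219  0.0024]
```

View pics/e2.png

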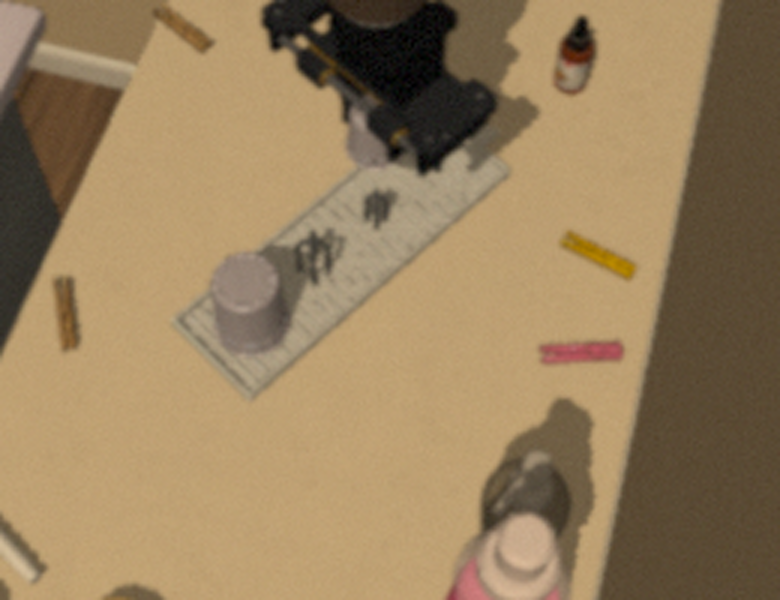

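cup_65 stands seated at (250,300), measured at rack x 0.115, y 0.001. cup_45 is held at (370,140), in the air above its former at (378,205). I'll lower and release it, then go to cup_35.

>>> {"method": "apply_moves", "body": {"moves": [[[-0.001,0,0.03],0],[[0,0,0.03],0],[[0,0,0.025],0],[[0,0,0.015],0],[[0,0,0.01],0]]}}

```text
time_s: 12.17
tcp_pos: [0.5494, 0.0125, 0.0324]
ee_rot: [[-0.492, -0.871, -0.003], [-0.871, 0.492, -0.001], [0.002, 0.002, -1.0]]
wrist_force: [-0.1, 0.1, -0.4]
gripper_width: 0.482
gripper_force: 29.9
```

>>> {"method": "apply_moves", "body": {"moves": [[[0,0,0.006],0],[[0,0,0.002],0],[[0,0,0],0],[[0,0,0],0],[[0,0,0],0]]}}

```text
time_s: 12.58
tcp_pos: [0.5514, 0.0137, 0.0277]
ee_rot: [[-0.49, -0.871, 0.002], [-0.871, 0.49, 0.001], [-0.002, -0.002, -1.0]]
wrist_force: [-0.5, 0.3, -0.6]
gripper_width: 0.484
gripper_force: 29.9
```

```bash
python3 w.py|sed -n '1p;7p'
```

```text
t 12.58 tcp [0.5514 0.0137 0.0277] ydir 150.63 tilt [0.002 0.001] w 0.484 F [-0.5  0.3 -0.6] g 29.942268918624748 j [ 18.3  27.5 -23.4   0.  -39.  -47.7]
f45 d tool xy [0.0015 0.0001]
```

>>> {"method": "apply_moves", "body": {"moves": [[[0,0,0.001],0],[[0,0,0.001],0],[[0,0,0],0]]}}

```text
time_s: 12.83
tcp_pos: [0.5506, 0.0136, 0.0248]
ee_rot: [[-0.491, -0.871, 0.0], [-0.871, 0.491, 0.0], [-0.0, -0.0, -1.0]]
wrist_force: [-0.1, 0.0, -0.1]
gripper_width: 0.484
gripper_force: 29.9
```

>>> {"method": "apply_moves", "body": {"moves": [[[0,0,0],0],[[0,0,0],0],[[0,0,0],0],[[0,0,0],0],[[0,0,0],0]], "hand": 0.068}}

```text
time_s: 13.25
tcp_pos: [0.5506, 0.0135, 0.0246]
ee_rot: [[-0.491, -0.871, 0.0], [-0.871, 0.491, 0.0], [-0.0, -0.0, -1.0]]
wrist_force: [-0.4, 0.5, 0.3]
gripper_width: 0.744
gripper_force: 0.0
```

>>> {"method": "apply_moves", "body": {"moves": [[[0,0,-0.02],0],[[0,0,-0.035],0],[[0,0,-0.04],0],[[0,0,-0.04],0],[[0,0,-0.015],0]]}}

```text
time_s: 13.67
tcp_pos: [0.5535, 0.0138, 0.1809]
ee_rot: [[-0.489, -0.872, 0.01], [-0.872, 0.489, 0.001], [-0.006, -0.008, -1.0]]
wrist_force: [0.8, -0.1, 0.2]
gripper_width: 0.781
gripper_force: 0.0
```

>>> {"method": "apply_moves", "body": {"moves": [[[-0.0186,0.0289,0],0],[[-0.0186,0.0289,0],0],[[-0.0186,0.0289,0],0],[[-0.0186,0.0289,0],0],[[-0.0186,0.0289,0],0]]}}

```text
time_s: 14.08
tcp_pos: [0.4693, 0.1665, 0.1748]
ee_rot: [[-0.491, -0.871, 0.0], [-0.871, 0.491, 0.0], [-0.0, -0.0, -1.0]]
wrist_force: [0.1, 1.8, -0.1]
gripper_width: 0.78
gripper_force: 0.0
```

>>> {"method": "apply_moves", "body": {"moves": [[[-0.0186,0.0289,0],0],[[-0.0186,0.0289,0],0],[[-0.0186,0.0289,0],0],[[0,0,0],0],[[0,0,0],0]]}}

```text
time_s: 14.5
tcp_pos: [0.4213, 0.2579, 0.1746]
ee_rot: [[-0.488, -0.873, 0.0], [-0.873, 0.488, 0.0], [-0.0, 0.0, -1.0]]
wrist_force: [0.0, 0.3, 0.1]
gripper_width: 0.782
gripper_force: 0.0
```

```bash
python3 e.py cup_65 cup_45
```

```text
t 14.5 tcp [0.4213 0.2579 0.1746] ydir 150.82 tilt [0. 0.] w 0.782 F [0.  0.3 0.1] g 0.0 j [ 50.4  11.8 -21.7  -0.  -56.5 -79.5]
cup_35 d tool xy [ 0.0003 -0.0021]
cup_45 d tool xy [ 0.4371 -0.4015]
cup_55 d tool xy [-0.134  -0.0789]
cup_65 d tool xy [ 0.4501 -0.2483]
f35 d tool xy [ 0.0732 -0.2328]
f45 d tool xy [ 0.1512 -0.2326]
f55 d tool xy [ 0.2292 -0.2324]
f65 d tool xy [ 0.3072 -0.2321]
cup_65 2 rack xy 0.1144 0.0012 5.5
   z free [ 0.4753 -0.1204  0.0018]
cup_45 2 rack xy -0.0387 -0.001 3.52
   z free [0.5495 0.0133 0.0029]
```

View pics/e3.png

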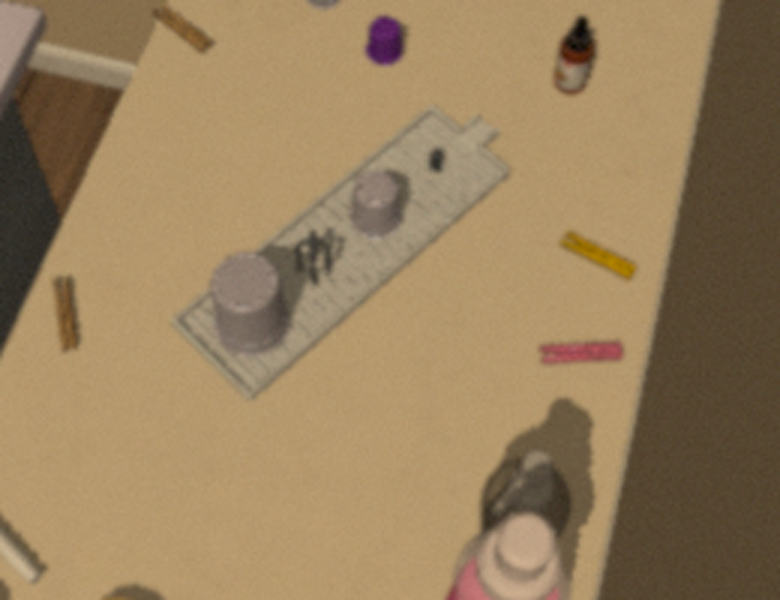

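cup_45 (377,202) and cup_65 (248,300) both stand upright on their formers. Now I grasp cup_35.

>>> {"method": "apply_moves", "body": {"moves": [[[0,-0.002,0.04],0],[[0,0,0.04],0],[[0,0,0.04],0],[[0,0,0.025],0],[[0,0,0.012],0]]}}

```text
time_s: 15.22
tcp_pos: [0.4225, 0.2528, 0.0139]
ee_rot: [[-0.493, -0.87, -0.005], [-0.87, 0.493, -0.005], [0.007, 0.002, -1.0]]
wrist_force: [0.3, -0.4, 0.1]
gripper_width: 0.782
gripper_force: 0.0
```

>>> {"method": "apply_moves", "body": {"moves": [[[0,0,0.007],0],[[0,0,0.004],0],[[0,0,0],0]]}}

```text
time_s: 15.47
tcp_pos: [0.4242, 0.2554, 0.0064]
ee_rot: [[-0.491, -0.871, -0.0], [-0.871, 0.491, -0.0], [0.0, -0.0, -1.0]]
wrist_force: [0.6, -0.2, 0.3]
gripper_width: 0.782
gripper_force: 0.0
```

>>> {"method": "apply_moves", "body": {"moves": [[[0,0,0],0],[[0,0,0],0],[[0,0,0],0],[[0,0,0],0],[[0,0,0],0]], "hand": 0.015}}

```text
time_s: 15.88
tcp_pos: [0.424, 0.2559, 0.0071]
ee_rot: [[-0.49, -0.871, 0.001], [-0.871, 0.49, 0.001], [-0.001, -0.0, -1.0]]
wrist_force: [-0.7, 0.0, -0.0]
gripper_width: 0.489
gripper_force: 0.0
```

>>> {"method": "apply_moves", "body": {"moves": [[[0,0,0],0],[[0,0,0],0],[[0,0,0],0],[[0,0,0],0],[[0,0,0],0]]}}

```text
time_s: 16.3
tcp_pos: [0.424, 0.2558, 0.0067]
ee_rot: [[-0.491, -0.871, 0.0], [-0.871, 0.491, 0.0], [-0.0, -0.0, -1.0]]
wrist_force: [-0.6, 0.2, 1.8]
gripper_width: 0.395
gripper_force: 30.0
```

```bash
python3 w.py
```

```text
t 16.3 tcp [0.424  0.2558 0.0067] ydir 150.63 tilt [0. 0.] w 0.395 F [-0.6  0.2  1.8] g 30.008708851499588 j [ 49.9  25.6 -32.2   0.  -32.2 -79.3]
cup_35 d tool xy [-0.0003  0.0012]
cup_45 d tool xy [ 0.4352 -0.3996]
cup_55 d tool xy [-0.1349 -0.075 ]
cup_65 d tool xy [ 0.4487 -0.2464]
f35 d tool xy [ 0.0719 -0.2297]
f45 d tool xy [ 0.1499 -0.2297]
f55 d tool xy [ 0.2279 -0.2297]
f65 d tool xy [ 0.3059 -0.2298]
```

>>> {"method": "apply_moves", "body": {"moves": [[[0,0,-0.02],0],[[0,0,-0.04],0],[[0,0,-0.04],0],[[0,0,-0.02],0],[[0,0,0],0]]}}

```text
time_s: 16.72
tcp_pos: [0.4262, 0.2579, 0.1316]
ee_rot: [[-0.49, -0.872, 0.008], [-0.872, 0.49, 0.008], [-0.01, -0.003, -1.0]]
wrist_force: [0.1, 0.7, -0.9]
gripper_width: 0.392
gripper_force: 29.9
```

>>> {"method": "apply_moves", "body": {"moves": [[[0.0103,-0.0328,0],0],[[0.0103,-0.0328,0],0],[[0.0103,-0.0328,0],0],[[0.0103,-0.0328,0],0],[[0.0103,-0.0328,0],0]]}}

```text
time_s: 17.13
tcp_pos: [0.5416, 0.1288, 0.1253]
ee_rot: [[-0.491, -0.871, -0.002], [-0.871, 0.491, -0.001], [0.002, 0.002, -1.0]]
wrist_force: [0.2, -0.6, 0.1]
gripper_width: 0.398
gripper_force: 30.0
```

>>> {"method": "apply_moves", "body": {"moves": [[[0.0103,-0.0328,0],0],[[0.0103,-0.0328,0],0],[[0,0,0],0],[[0,0,0],0],[[0,0,0],0]]}}

```text
time_s: 17.55
tcp_pos: [0.5875, 0.0799, 0.1252]
ee_rot: [[-0.491, -0.871, -0.003], [-0.871, 0.491, -0.001], [0.002, 0.002, -1.0]]
wrist_force: [-0.2, -0.2, 0.2]
gripper_width: 0.394
gripper_force: 29.9
```

```bash
python3 w.py|sed -n '1p;6p'
```

```text
t 17.55 tcp [0.5875 0.0799 0.1252] ydir 150.57 tilt [-0.003 -0.001] w 0.394 F [-0.2 -0.2  0.2] g 29.94821964176064 j [ 23.4  23.9 -11.7  -0.  -54.6 -52.8]
f35 d tool xy [-0.0012 -0.0009]
```

>>> {"method": "apply_moves", "body": {"moves": [[[-0.001,-0.001,0.03],0],[[0,0,0.03],0],[[0,0,0.02],0],[[0,0,0.012],0],[[0,0,0.007],0]]}}

```text
time_s: 17.97
tcp_pos: [0.5876, 0.0813, 0.0253]
ee_rot: [[-0.489, -0.872, -0.004], [-0.872, 0.489, -0.001], [0.003, 0.003, -1.0]]
wrist_force: [-0.3, 1.0, -0.8]
gripper_width: 0.395
gripper_force: 29.9
```

>>> {"method": "apply_moves", "body": {"moves": [[[0,0,0.005],0],[[0,0,0.003],0],[[0,0,0],0],[[0,0,0],0],[[0,0,0],0]]}}

```text
time_s: 18.38
tcp_pos: [0.5905, 0.0809, 0.0205]
ee_rot: [[-0.49, -0.872, 0.002], [-0.872, 0.49, 0.001], [-0.001, -0.001, -1.0]]
wrist_force: [-0.4, 0.3, -0.4]
gripper_width: 0.399
gripper_force: 29.9
```

```bash
python3 w.py|sed -n '1p;6p'
```

```text
t 18.38 tcp [0.5905 0.0809 0.0205] ydir 150.64 tilt [0.002 0.001] w 0.399 F [-0.4  0.3 -0.4] g 29.948369768683143 j [ 23.4  31.4 -17.1   0.  -41.4 -52.7]
f35 d tool xy [0.0011 0.0012]
```

>>> {"method": "apply_moves", "body": {"moves": [[[0,0,0.002],0],[[0,0,0.002],0],[[0,0,0],0]]}}

```text
time_s: 18.63
tcp_pos: [0.5903, 0.0806, 0.0158]
ee_rot: [[-0.491, -0.871, 0.001], [-0.871, 0.491, 0.0], [-0.001, -0.001, -1.0]]
wrist_force: [0.2, 0.2, 1.0]
gripper_width: 0.396
gripper_force: 30.0
```

>>> {"method": "apply_moves", "body": {"moves": [[[0,0,0],0],[[0,0,0],0],[[0,0,0],0],[[0,0,0],0],[[0,0,0],0]], "hand": 0.056}}

```text
time_s: 19.05
tcp_pos: [0.5898, 0.0805, 0.0155]
ee_rot: [[-0.491, -0.871, -0.0], [-0.871, 0.491, -0.0], [0.0, 0.0, -1.0]]
wrist_force: [-0.1, 0.8, -0.1]
gripper_width: 0.625
gripper_force: 0.0
```

>>> {"method": "apply_moves", "body": {"moves": [[[0,0,-0.02],0],[[0,0,-0.035],0],[[0,0,-0.04],0],[[0,0,-0.04],0],[[0,0,-0.035],0]]}}

```text
time_s: 19.47
tcp_pos: [0.59, 0.0805, 0.1883]
ee_rot: [[-0.49, -0.872, 0.002], [-0.872, 0.49, 0.0], [-0.001, -0.001, -1.0]]
wrist_force: [0.4, 0.2, -0.2]
gripper_width: 0.642
gripper_force: 0.0
```

>>> {"method": "apply_moves", "body": {"moves": [[[-0.0295,0.0221,0],0],[[-0.0295,0.0221,0],0],[[-0.0295,0.0221,0],0],[[-0.0295,0.0221,0],0],[[-0.0295,0.0221,0],0]], "hand": 0.087}}

```text
time_s: 19.88
tcp_pos: [0.5653, 0.2647, 0.1857]
ee_rot: [[-0.491, -0.871, -0.0], [-0.871, 0.491, 0.0], [-0.0, 0.0, -1.0]]
wrist_force: [0.4, 0.4, -0.4]
gripper_width: 0.935
gripper_force: 0.0
```

>>> {"method": "apply_moves", "body": {"moves": [[[-0.0295,0.0221,0],0],[[-0.0295,0.0221,0],0],[[0,0,0],0],[[0,0,0],0],[[0,0,0],0]]}}

```text
time_s: 20.3
tcp_pos: [0.556, 0.336, 0.1851]
ee_rot: [[-0.49, -0.872, -0.001], [-0.872, 0.49, -0.001], [0.001, 0.0, -1.0]]
wrist_force: [-0.7, -0.8, -0.0]
gripper_width: 0.999
gripper_force: 0.0
```

```bash
python3 e.py cup_65 cup_45 cup_35
```

```text
t 20.3 tcp [0.556  0.336  0.1851] ydir 150.64 tilt [-0.001 -0.001] w 0.999 F [-0.7 -0.8 -0. ] g 0.0 j [ 45.4  26.    1.2  -0.  -65.3 -74.7]
cup_35 d tool xy [0.1345 0.077 ]
cup_45 d tool xy [ 0.57   -0.3237]
cup_55 d tool xy [-0.0001  0.0007]
cup_65 d tool xy [ 0.5835 -0.1705]
f35 d tool xy [ 0.2067 -0.1539]
f45 d tool xy [ 0.2847 -0.1539]
f55 d tool xy [ 0.3627 -0.1539]
f65 d tool xy [ 0.4407 -0.1539]
cup_65 2 rack xy 0.1149 -0.0 3.28
   z free [ 0.4747 -0.1208  0.0032]
cup_45 2 rack xy -0.0374 0.0002 3.83
   z free [0.5501 0.0119 0.0054]
cup_35 2 rack xy -0.1169 0.0 6.21
   z free [0.5893 0.083  0.0009]
```

View pics/e4.png

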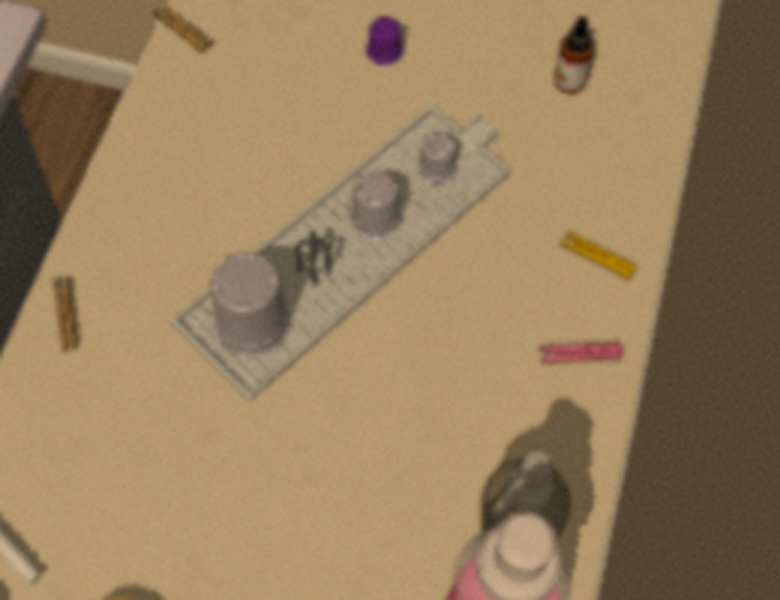

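cup_35 (438,155), cup_45 and cup_65 all sit upright on their formers, each within 3 mm. Last is cup_55.

>>> {"method": "apply_moves", "body": {"moves": [[[0,0,0.04],0],[[0,0,0.04],0],[[0,0,0.04],0],[[0,0,0.025],0],[[0,0,0.015],0]]}}

```text
time_s: 21.12
tcp_pos: [0.5546, 0.3344, 0.0214]
ee_rot: [[-0.492, -0.871, -0.005], [-0.871, 0.492, -0.004], [0.006, 0.002, -1.0]]
wrist_force: [-0.1, -0.6, -0.3]
gripper_width: 0.996
gripper_force: 0.0
```

>>> {"method": "apply_moves", "body": {"moves": [[[0,0,0],0],[[0,0,0],0],[[0,0,0],0],[[0,0,0],0],[[0,0,0],0]], "hand": 0.03}}

```text
time_s: 21.53
tcp_pos: [0.5573, 0.3371, 0.0275]
ee_rot: [[-0.491, -0.871, 0.003], [-0.871, 0.491, 0.002], [-0.003, -0.001, -1.0]]
wrist_force: [0.8, 0.0, -0.8]
gripper_width: 0.705
gripper_force: 0.0
```

>>> {"method": "apply_moves", "body": {"moves": [[[0,0,0],0],[[0,0,0],0],[[0,0,0],0],[[0,0,0],0],[[0,0,0],0]]}}

```text
time_s: 21.95
tcp_pos: [0.5568, 0.3369, 0.0266]
ee_rot: [[-0.49, -0.872, 0.001], [-0.872, 0.49, 0.001], [-0.001, -0.001, -1.0]]
wrist_force: [-0.7, 0.6, 5.9]
gripper_width: 0.588
gripper_force: 30.1
```

```bash
python3 w.py|sed -n '1p;8p'
```

```text
t 21.95 tcp [0.5568 0.3369 0.0266] ydir 150.65 tilt [0.001 0.001] w 0.588 F [-0.7  0.6  5.9] g 30.09068928227265 j [ 45.4  35.   -8.4   0.  -46.4 -74.8]
f55 d tool xy [ 0.3638 -0.1536]
```

>>> {"method": "apply_moves", "body": {"moves": [[[0,0,-0.02],0],[[0,0,-0.04],0],[[0,0,-0.04],0],[[0,0,-0.03],0],[[0,0,0],0]]}}

```text
time_s: 22.37
tcp_pos: [0.5598, 0.3386, 0.1633]
ee_rot: [[-0.489, -0.872, 0.011], [-0.872, 0.49, 0.008], [-0.013, -0.006, -1.0]]
wrist_force: [0.3, 0.7, 0.2]
gripper_width: 0.593
gripper_force: 30.0
```

>>> {"method": "apply_moves", "body": {"moves": [[[0.0364,-0.0154,0],0],[[0.0364,-0.0154,0],0],[[0.0364,-0.0154,0],0],[[0.0364,-0.0154,0],0],[[0.0364,-0.0154,0],0]]}}

```text
time_s: 22.78
tcp_pos: [0.5331, 0.1381, 0.1546]
ee_rot: [[-0.49, -0.872, -0.001], [-0.872, 0.49, -0.001], [0.001, 0.001, -1.0]]
wrist_force: [-0.4, -1.2, 0.1]
gripper_width: 0.589
gripper_force: 30.0
```

>>> {"method": "apply_moves", "body": {"moves": [[[0.0364,-0.0154,0],0],[[0.0364,-0.0154,0],0],[[0.0364,-0.0154,0],0],[[0.0364,-0.0154,0],0],[[0.0364,-0.0154,0],0]]}}

```text
time_s: 23.2
tcp_pos: [0.5109, -0.0581, 0.1549]
ee_rot: [[-0.491, -0.871, -0.001], [-0.871, 0.491, 0.0], [0.0, 0.001, -1.0]]
wrist_force: [1.1, 0.4, -0.8]
gripper_width: 0.591
gripper_force: 30.0
```

>>> {"method": "apply_moves", "body": {"moves": [[[0,0,0],0],[[0,0,0],0],[[0,0,0],0],[[0,0,0],0]]}}

```text
time_s: 23.53
tcp_pos: [0.5121, -0.0556, 0.1552]
ee_rot: [[-0.49, -0.872, -0.0], [-0.872, 0.49, 0.0], [0.0, 0.0, -1.0]]
wrist_force: [-0.1, 0.5, -0.5]
gripper_width: 0.593
gripper_force: 30.0
```

```bash
python3 w.py|sed -n '1p;8p'; sed -i 's/\[130:330,150:410\]/[130:330,150:410]/' d.py; python3 d.py cup_55 .13|tail -3
```

```text
t 23.53 tcp [ 0.5121 -0.0556  0.1552] ydir 150.68 tilt [-0.  0.] w 0.593 F [-0.1  0.5 -0.5] g 29.955763804273055 j [ 11.9  15.  -20.4  -0.  -54.6 -41.2]
f55 d tool xy [-0.0002 -0.0002]
mask 241
mask None
cup at [ 0.342   0.323  -0.5794] 6.71 minus tcp, tool xy [-0.2467  0.3336]
```

View pics/vcup_55.png

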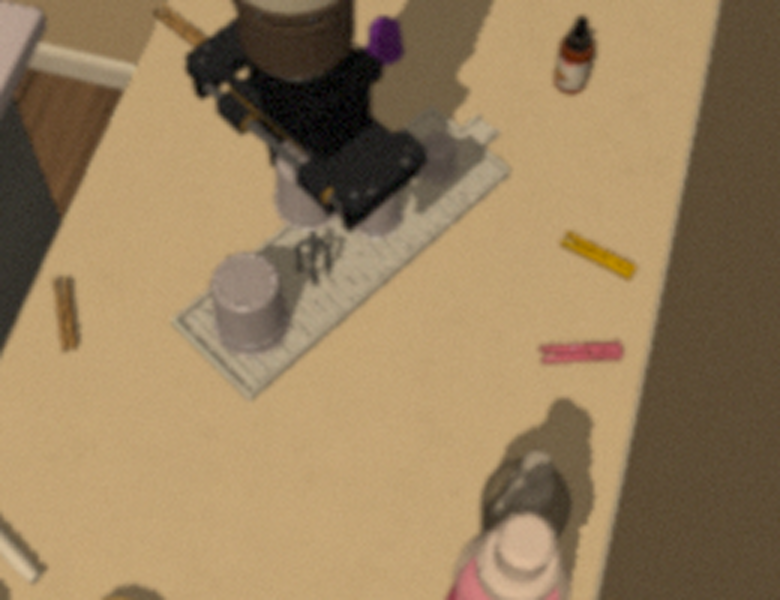

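cup_55 hangs upright at (302,195) above its former at (318,255). I'll lower it.

>>> {"method": "apply_moves", "body": {"moves": [[[0,0,0.03],0],[[0,0,0.03],0],[[0,0,0.025],0],[[0,0,0.015],0],[[0,0,0.008],0]]}}

```text
time_s: 24.15
tcp_pos: [0.5107, -0.0559, 0.0453]
ee_rot: [[-0.49, -0.872, -0.004], [-0.872, 0.49, -0.001], [0.003, 0.003, -1.0]]
wrist_force: [0.1, 0.0, -0.1]
gripper_width: 0.593
gripper_force: 30.0
```

>>> {"method": "apply_moves", "body": {"moves": [[[0,0,0.005],0],[[0,0,0.003],0],[[0,0,0],0],[[0,0,0],0],[[0,0,0],0]]}}

```text
time_s: 24.57
tcp_pos: [0.5128, -0.0562, 0.0406]
ee_rot: [[-0.49, -0.872, 0.002], [-0.872, 0.49, 0.0], [-0.001, -0.002, -1.0]]
wrist_force: [-0.5, 0.9, 0.3]
gripper_width: 0.593
gripper_force: 30.0
```

```bash
python3 w.py|sed -n '1p;8p'
```

```text
t 24.57 tcp [ 0.5128 -0.0562  0.0406] ydir 150.63 tilt [0.002 0.   ] w 0.593 F [-0.5  0.9  0.3] g 29.955645191230467 j [ 11.8  23.8 -27.8   0.  -38.3 -41.2]
f55 d tool xy [-0.0004  0.0007]
```

>>> {"method": "apply_moves", "body": {"moves": [[[0,0,0.002],0],[[0,0,0.002],0],[[0,0,0],0]]}}

```text
time_s: 24.82
tcp_pos: [0.5124, -0.0563, 0.0358]
ee_rot: [[-0.49, -0.871, 0.001], [-0.871, 0.49, 0.0], [-0.001, -0.001, -1.0]]
wrist_force: [0.4, 0.8, 1.4]
gripper_width: 0.589
gripper_force: 30.0
```

>>> {"method": "apply_moves", "body": {"moves": [[[0,0,0],0],[[0,0,0],0],[[0,0,0],0],[[0,0,0],0],[[0,0,0],0]], "hand": 0.08}}

```text
time_s: 25.23
tcp_pos: [0.5119, -0.0564, 0.0355]
ee_rot: [[-0.491, -0.871, -0.0], [-0.871, 0.491, -0.0], [0.0, 0.0, -1.0]]
wrist_force: [-0.3, -0.2, 0.3]
gripper_width: 0.872
gripper_force: 0.0
```

>>> {"method": "apply_moves", "body": {"moves": [[[0,0,-0.02],0],[[0,0,-0.035],0],[[0,0,-0.04],0],[[0,0,-0.04],0],[[0,0,-0.04],0]]}}

```text
time_s: 25.65
tcp_pos: [0.5114, -0.0564, 0.2124]
ee_rot: [[-0.491, -0.871, -0.0], [-0.871, 0.491, -0.0], [0.0, 0.0, -1.0]]
wrist_force: [0.7, 0.2, -0.4]
gripper_width: 0.918
gripper_force: 0.0
```

>>> {"method": "apply_moves", "body": {"moves": [[[-0.02,0.035,0],0],[[-0.02,0.035,0],0],[[-0.02,0.035,0],0],[[-0.02,0.035,0],0],[[-0.02,0,0],0]]}}

```text
time_s: 26.07
tcp_pos: [0.4346, 0.1011, 0.2109]
ee_rot: [[-0.488, -0.873, -0.002], [-0.873, 0.488, 0.001], [-0.0, 0.002, -1.0]]
wrist_force: [-0.2, 0.3, -0.1]
gripper_width: 0.92
gripper_force: 0.0
```

>>> {"method": "apply_moves", "body": {"moves": [[[-0.035,0,0],0],[[-0.035,0,0],0],[[-0.02,0,0],0],[[0,0,0],0],[[0,0,0],0]]}}

```text
time_s: 26.48
tcp_pos: [0.4831, 0.1785, 0.2098]
ee_rot: [[-0.49, -0.872, -0.001], [-0.872, 0.49, -0.001], [0.001, 0.001, -1.0]]
wrist_force: [0.1, -0.1, 0.3]
gripper_width: 0.917
gripper_force: 0.0
```

```bash
python3 e.py cup_65 cup_45 cup_35 cup_55
```

```text
t 26.48 tcp [0.4831 0.1785 0.2098] ydir 150.68 tilt [-0.001 -0.001] w 0.917 F [ 0.1 -0.1  0.3] g 0.0 j [ 38.3  12.  -15.9  -0.  -62.3 -67.7]
cup_35 d tool xy [-0.0387  0.0906]
cup_45 d tool xy [ 0.3971 -0.3098]
cup_55 d tool xy [-0.1733  0.0142]
cup_65 d tool xy [ 0.4105 -0.1566]
f35 d tool xy [ 0.0336 -0.1402]
f45 d tool xy [ 0.1116 -0.1402]
f55 d tool xy [ 0.1896 -0.1401]
f65 d tool xy [ 0.2676 -0.1401]
cup_65 2 rack xy 0.1155 0.0014 4.1
   z free [ 0.4753 -0.1214  0.0025]
cup_45 2 rack xy -0.038 -0.0011 2.78
   z free [0.5491 0.0131 0.0049]
cup_35 2 rack xy -0.1174 0.0001 3.79
   z free [0.5892 0.0824 0.0023]
cup_55 2 rack xy 0.0399 0.0017 7.89
   z free [ 0.5119 -0.053  -0.0049]
```

View pics/e5.png

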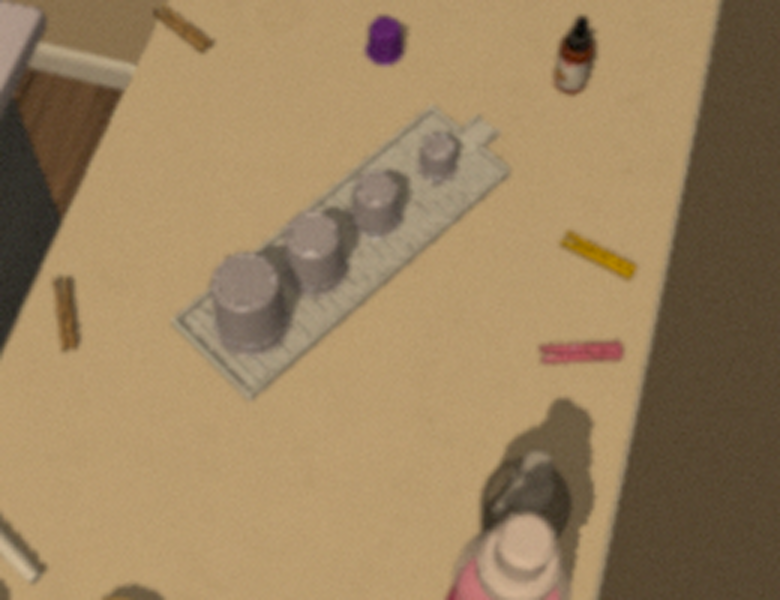

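All four cups stand upright in size order, at (438,155), (377,202), (316,250) and (248,300). Each measures within 3 mm of its former, and the arm is clear.

```bash
python3 -c "
from station import r
print(r.finish_job())"
```

```text
the job is handed in; nothing more can be done
None
```

All four cups stand mouth down over their own formers in size order, each measured within 3 mm of its former; the job is handed in at about 26.5 s, but the hand-in gave back no verdict.

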